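# Start and stop check of a control box

### The arm

A 7-joint arm with a two-finger parallel gripper is mounted at the origin on a cart in front of the work surface, level with it; the furniture and walls round the work are solid. World frame = base frame: x ahead of the robot, y to its left, z up, the work surface at z = 0. Lengths are in m, angles in rad, forces in N, time in s.
With the tool pointing down it reaches from about 0.35 to 0.9 m from the base axis. Payload 19.9 kg.
Tool frame: the origin (TCP) lies on the centre line of the jaws, within the pads' length; the fingertips stand 22 mm ahead of it and the grasp point (between the pads) lies 3 mm ahead of it (robot.tcp_to_tips is the distance from the TCP to the fingertips, in m); z points along the fingers, y is the line along which they close (so a half turn about z gives the same grasp; the last joint's range is limited). The gripper opens to 94 mm and grips with 3 to 60 N. Pads are 16 mm wide; open, the fingers measure 119 mm over their backs; the gripper's body (75 mm by 177 mm) begins 78 mm behind the grasp point.
Start: joints at [-1.222, 0.417, -0.01, 1.614, 0.005, 1.111, -0.053], TCP at [0.237, 0.578, 0.227] pointing down, gripper open.
Joint ranges: [-2.81, 2.81], [-0.39, 2.02], [-1.27, 1.25], [0.06, 2.57], [-1.19, 4.33], [0.19, 2], [-2.82, 2.82]. Speed limits (rad/s): [1.89, 1.89, 2.39, 2.39, 3.01, 3.01, 3.01].

### API

Orientations are given as a 3x3 rotation matrix whose columns are the frame's x, y, z axes.
In Python, from rig import robot, grab_frame, camera_info, recognise, cut_out, tip_of, readout gives the robot as it stands. Calls block until the motion is done:
- robot.move_ptp(position, orientation): joint-space move of the TCP to a pose.
- robot.move_linear(position, velocity=0.15, frame=None, threshold=None): straight line of the TCP; frame=None keeps the orientation; velocity is the mean speed in m/s. With threshold (N) it stops when the force on the tool has changed by that much, and returns True; else False.
- robot.goto_joints(angles): joint-space move.
- robot.gripper_to(opening): finger opening in m; the grip force is fixed at half the most; returns when the fingers have stopped.
- robot.pause(seconds).
- robot.ik(position, orientation): joint angles nearest the present ones, or None.
- grab_frame(name): name is "scene" or "top" or "wrist"; returns (picture, depth): 384x512x3 uint8, red, green, blue; 384x512 float32, m along the optical axis (not along the pixel's ray), 0 where there is no reading.
- camera_info(name): a dict with "fx", "fy", "cx", "cy" (pixels), "rvec" (rotation vector, rad) and "tvec" (3), from world to camera coordinates, as OpenCV has them. Camera axes: x right, y down, z forward; pixel columns grow to the right and rows downward; lengths in m; the calibration is good to about 2 mm. A picture is of the moment at which its call begins: read the wrist's pose just before it. camera_info takes no time and is no camera call; for the wrist camera it gives the pose at the moment of the call.
A pose or a line that the arm cannot do raises robot.PlanningError and nothing moves.
- robot.sign_off(): hands the job in; it is judged then, once.
Trained networks look in the newest picture that a camera, given by its name, has taken for a name from the list of things; names that differ only in an ending like _2 or _b are one class to them, and where a whole thing is asked for, a point or a joint stands for the part that bears it (a point fixed in the world has none). Each returns a list of dicts, best first, with "p" (0 to 1); they miss things now and then, are a little off and sometimes report something else, mostly with a low value. They report only what shows in the picture. A call takes as long as a camera call.
- recognise(camera, query): "pixel" ([row, column] in pixels, amid what is visible of it).
- cut_out(camera, query): "pixels" (384x512 bool, what is visible of it) and "pixel" ([row, column] in pixels, amid what is visible of it).
- tip_of(camera, query): "pixel" ([row, column] in pixels: a listed point, or the origin of a listed thing).
Readings, each from a call of its own:
- readout.get_time(): time.
- readout.get_qpos(): joint angles.
- readout.get_joint_vel(): joint speeds.
- readout.get_effort(): joint torques, N m.
- readout.get_ee_pos(): TCP position.
- readout.get_tool_rot(): TCP orientation.
- readout.get_force(): force on the tool from outside, world axes, zero at the start.
- readout.get_moment(): the same for the moment, N m.
- readout.get_opening(): finger opening in m.
- readout.get_grasp_force(): force on a finger pad.
Only numpy, scipy, OpenCV 4.12 (cv2) and the standard library are available. Lean on these libraries where they do the work, as an engineer would, in place of code of your own. Each camera call takes 0.05 s, during which the arm holds its last target. There are 200 camera calls.

### The job

Check the push buttons of the grey control box on the bench: with a fingertip gently press its green button fully down, hold it down for about a second and let it come up again; then press its red button fully down in the same way, hold it for about a second, let it come up and withdraw. Leave alone the yellow button and the spare button heads standing loose beside the box, and lift or shift nothing on the bench.

Things in the scene. Friction and masses are not known exactly. Their poses are not given: they have to be found in the camera images.
- control_box: grey control box screwed to the bench (cannot move), 114 x 254 mm, its flat lid 56 mm above the bench. Origin: centre of the underside; x and y axes along the short and long sides, z up. Three push buttons, green, red and yellow, sit in a row along its y axis, 78 mm apart, the middle one at the centre of the lid; which colour is in which place changes from run to run
- green_top (a point): centre of the top face of the green cap fitted in the control box; the point moves with the cap. Unpressed it lies 13 mm above the box's lid, 69 mm above the bench. The cap is a round disc about 21 mm across, pressed straight down.
- green_button_cap (a joint): travel of the green cap in m: 0 = fully up, 0.004 = fully down (pressed 4 mm). A spring returns it as soon as it is let go; full travel needs about 6 N (it yields from 2 N on), then it meets a hard stop.
- red_top (a point): centre of the top face of the red cap fitted in the control box; the point moves with the cap. Unpressed it lies 13 mm above the box's lid, 69 mm above the bench. The cap is a round disc about 21 mm across, pressed straight down.
- red_button_cap (a joint): travel of the red cap in m: 0 = fully up, 0.004 = fully down (pressed 4 mm). A spring returns it as soon as it is let go; full travel needs about 6 N (it yields from 2 N on), then it meets a hard stop.
- yellow_top (a point): centre of the top face of the yellow cap fitted in the control box; the point moves with the cap. Unpressed it lies 13 mm above the box's lid, 69 mm above the bench. The cap is a round disc about 21 mm across, pressed straight down. Leave alone
- yellow_button_cap (a joint): travel of the yellow cap in m: 0 = fully up, 0.004 = fully down (pressed 4 mm). A spring returns it as soon as it is let go; same spring. Leave alone.
- spare_green: spare green-capped push-button head, standing loose on the bench beside the box: 30 mm across, 37 mm tall, 30 g. Not to be touched. Origin: centre of its underside
- spare_red: spare red-capped push-button head, standing loose on the bench beside the box: 30 mm across, 37 mm tall, 30 g. Not to be touched. Origin: centre of its underside
- red_screwdriver: loose screwdriver with red handle, 221 x 31 x 32 mm, lying behind the box. Bystander. Origin: centre of its underside
- tape_measure: loose yellow tape measure, 80 x 37 x 65 mm. Bystander. Origin: centre of its underside
- blue_pliers: loose pliers with blue handles, 140 x 51 x 13 mm. Bystander. Origin: centre of its underside
- contactor: loose black and white contactor, 74 x 45 x 81 mm. Bystander. Origin: centre of its underside
- breaker_c16: loose white circuit breaker, 18 x 82 x 81 mm, standing by the contactor. Bystander. Origin: centre of its underside
- breaker_c10: loose white circuit breaker, 18 x 82 x 81 mm, standing by the contactor. Bystander. Origin: centre of its underside
- green_button: green push button as fitted in the control box (fixed in it; only its cap moves), 30 mm across; origin on its axis, 24 mm below the lid's surface
- red_button: red push button as fitted in the control box (fixed in it; only its cap moves), 30 mm across; origin on its axis, 24 mm below the lid's surface
- yellow_button: yellow push button as fitted in the control box (fixed in it; only its cap moves), 30 mm across; origin on its axis, 24 mm below the lid's surface

How it is judged:
On the way, in this order (a step that is already met when the one before it is completed fails the run):
1. green button fully down and held, the red one up (value of joint green_button_cap above 0.0032 m and value of joint red_button_cap below 0.001 m), for 0.6 s.
2. green button let up again (value of joint each of green_button_cap, red_button_cap below 0.001 m), for 0.1 s.
3. red button fully down and held, the green one up (value of joint red_button_cap above 0.0032 m and value of joint green_button_cap below 0.001 m), for 0.6 s.
At the end, for the whole second after the job is handed in: The green button has been held fully down (over 3.2 mm of 4 mm) for at least 0.6 s, let up, then the red one likewise; at the end all three caps are up (under 1 mm) and no loose thing has moved more than 8 mm; the spare heads still stand upright (within 0.2 rad) (all of step 2 and value of joint yellow_button_cap below 0.001 m and distance of each of spare_green, spare_red, red_screwdriver, tape_measure, blue_pliers, contactor, breaker_c16, breaker_c10 from where it was at the start of the episode below 0.008 m and angle between each of spare_green, spare_red's own z axis and vertical below 0.2 rad); the robot touches nothing.
It fails at once if the yellow button is pressed (over 1.5 mm) (value of joint yellow_button_cap above 0.0015 m).
It fails at once if a button or the box is pressed too hard (over 30 N) (contact force between any of the fingers, the arm and control_box above 30 N or contact force between any of the fingers, the arm and green_button above 30 N or contact force between any of the fingers, the arm and red_button above 30 N or contact force between any of the fingers, the arm and yellow_button above 30 N).
It fails at once if a spare head or another loose thing is moved (over 8 mm) or lifted (distance of any of spare_green, spare_red, red_screwdriver, tape_measure, blue_pliers, contactor, breaker_c16, breaker_c10 from where it was at the start of the episode above 0.008 m).
It fails at once if a spare head is pressed (over 2 N) (contact force between any of the arm, the fingers and spare_green above 2 N or contact force between any of the arm, the fingers and spare_red above 2 N).
It also fails if it takes over 38 s, if anything falls off the work surface, if the arm or the gripper's body presses on something with over 40 N, if the wrist force passes 120 N, or if a joint passes its speed limit or range.

## Working session

There is one attempt and no reset: what is moved stays moved. The work goes in short steps, each a Python script; the robot and the scene stay as the last script left them, time stands still between calls to the robot, and variables do not carry over. Pictures are saved under pics/ and viewed, at most 10 in all, crops included, and the job is handed in when it is done.

```bash
mkdir -p pics; cat > h.py <<'E'
import numpy as np, cv2
from rig import robot, grab_frame, camera_info, recognise, cut_out, tip_of, readout
def cam(n):
    c=camera_info(n); R=cv2.Rodrigues(np.array(c["rvec"],float))[0]; return c,R,np.array(c["tvec"],float).ravel()
def at_z(n,px,z):
    c,R,t=cam(n); r,k=px
    d=R.T@np.array([(k-c["cx"])/c["fx"],(r-c["cy"])/c["fy"],1]); o=-R.T@t
    return o+d*(z-o[2])/d[2]
def by_depth(n,px,D):
    c,R,t=cam(n); r,k=px; d=float(D[int(round(r)),int(round(k))])
    return R.T@(np.array([(k-c["cx"])/c["fx"]*d,(r-c["cy"])/c["fy"]*d,d])-t)
E
python3 - <<'E'
from h import *
np.set_printoptions(precision=4,suppress=True)
ims=[]
for n in("top","scene"):
    im,D=grab_frame(n); ims.append(im)
    cv2.imwrite(f"pics/{n}.png",im[:,:,::-1])
    for q in("green_top","red_top","yellow_top"):
        for r in tip_of(n,q)[:3]: print(n,q,round(r["p"],2),np.round(r["pixel"],1),at_z(n,r["pixel"],.069),by_depth(n,r["pixel"],D))
    for q in ("spare_green","spare_red"):
        for r in recognise(n,q)[:2]: print(n,q,round(r["p"],2),np.round(r["pixel"],1),by_depth(n,r["pixel"],D))
    for r in cut_out(n,"control_box")[:1]: print("box",r["p"],r["pixel"])
print(readout.get_time(),readout.get_tool_rot(),robot.tcp_to_tips)
E
```

```text
top green_top 0.43 [223.6 248. ] [ 0.4972 -0.0071  0.069 ] [ 0.4971 -0.0071  0.0699]
top red_top 0.61 [217.3 227.4] [0.5202 0.0583 0.069 ] [0.5199 0.0582 0.0706]
top yellow_top 0.47 [207.9 203.2] [0.554  0.1355 0.069 ] [0.5547 0.136  0.065 ]
top spare_green 0.48 [240.5 273.4] [ 0.4436 -0.0878  0.0312]
top spare_red 0.63 [207.4 180.9] [0.5649 0.2131 0.0355]
box 0.68 [219.9, 232.4]
scene green_top 0.56 [175.  224.8] [ 0.4996 -0.0181  0.069 ] [ 0.501  -0.0202  0.0724]
scene red_top 0.45 [301.6 238.9] [ 0.7324 -0.3579  0.069 ] [ 0.7306 -0.3552  0.0609]
scene red_top 0.39 [160.  242.5] [0.5209 0.0578 0.069 ] [0.52   0.0593 0.0668]
scene yellow_top 0.38 [148.1 262.2] [0.5546 0.1285 0.069 ] [0.5527 0.132  0.0641]
scene spare_green 0.39 [196.2 199.1] [ 0.4532 -0.1023  0.0329]
scene spare_red 0.6 [143.8 280.1] [0.5773 0.217  0.0072]
0.7 [[-0.925   0.38    0.    ]
 [ 0.38    0.925  -0.0001]
 [-0.     -0.0001 -1.    ]] 0.022
```

View pics/top.png

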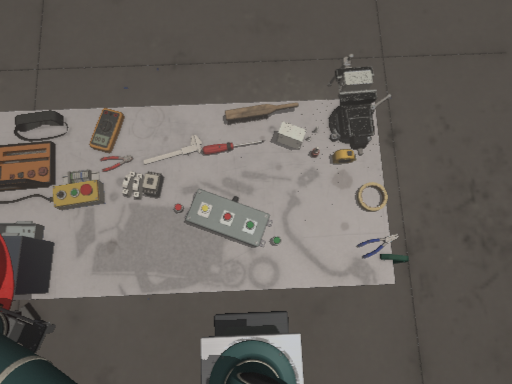

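View pics/scene.png

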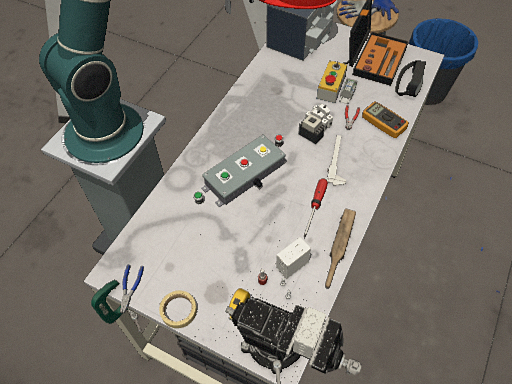

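The top view shows the box with green at (225,249), red at (217,228) and yellow at (209,204). The loose spares are at (240,275) and (208,179), and the network points agree with these. Next I'll refine with the wrist camera.

```bash
python3 - <<'E'
from h import *
np.set_printoptions(precision=4,suppress=True)
R=np.array(readout.get_tool_rot())
robot.move_ptp([.515,.055,.25],R)
robot.gripper_to(0.0)
im,D=grab_frame("wrist"); np.save("D.npy",D)
cv2.imwrite("pics/w.png",im[:,:,::-1])
c,Rc,t=cam("wrist"); print("cam at",-Rc.T@t)
for q in("green_top","red_top","yellow_top"):
    for r in tip_of("wrist",q)[:3]: print(q,round(r["p"],2),np.round(r["pixel"],1),at_z("wrist",r["pixel"],.069),by_depth("wrist",r["pixel"],D))
    for r in cut_out("wrist",q)[:2]:
        m=r["pixels"]; px=np.argwhere(m).mean(0); print(" cut",round(r["p"],2),m.sum(),px,at_z("wrist",px,.069))
print(readout.get_time(),readout.get_ee_pos(),readout.get_opening(),readout.get_force())
E
```

```text
cam at [0.4532 0.0804 0.4066]
green_top 0.71 [183.9 191. ] [ 0.4917 -0.0125  0.069 ] [ 0.4918 -0.0127  0.0684]
green_top 0.22 [187.6 260.9] [0.5262 0.0602 0.069 ] [0.5264 0.0601 0.068 ]
 cut 0.59 299 [185.4114 192.8428] [ 0.4941 -0.0113  0.069 ]
red_top 0.81 [185.  257.9] [0.522  0.0581 0.069 ] [0.5224 0.058  0.0671]
 cut 0.6 299 [185.6789 260.0334] [0.5237 0.0601 0.069 ]
yellow_top 0.57 [183.6 326.5] [0.5504 0.1316 0.069 ] [0.5505 0.1317 0.0686]
 cut 0.79 228 [185.6667 326.4781] [0.5527 0.1308 0.069 ]
 cut 0.35 302 [185.0563 192.5629] [ 0.4936 -0.0114  0.069 ]
4.5917 [0.515 0.055 0.25 ] 0.0004939646006437569 [ 0.3915 -0.0399  0.6519]
```

View pics/w.png

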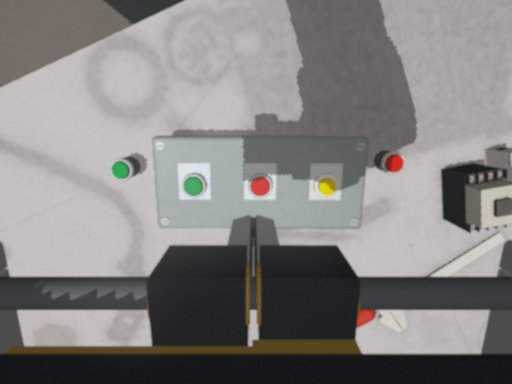

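The wrist view shows green at (185,193), red at (185,260) and yellow at (185,326), about 78 mm apart as specified. Next I check how high the bezel rim stands around the cap, then press green.

```bash
python3 - <<'E'
from h import *
D=np.load("D.npy")
c,R,t=cam("wrist")
rr,kk=np.mgrid[165:206,172:214]; d=D[165:206,172:214]
P=(np.stack([(kk-c["cx"])/c["fx"]*d,(rr-c["cy"])/c["fy"]*d,d],-1)-t)@R
r=np.hypot(P[...,0]-.494,P[...,1]+.0115); z=P[...,2]
for a in range(0,22,2):
    m=(r>=a)&0 if 0 else (r>=a/1000)&(r<(a+2)/1000); print(a,np.round(np.percentile(z[m],[10,50,90])*1000,1))
im=cv2.imread("pics/w.png"); a=cv2.resize(im[160:290,160:360],None,fx=4,fy=4,interpolation=cv2.INTER_CUBIC); cv2.imwrite("pics/wz.png",a)
E
```

```text
0 [67.6 68.3 69.6]
2 [67.3 68.  68.6]
4 [66.8 67.9 69.1]
6 [67.  68.  68.8]
8 [66.  67.5 68.7]
10 [62.9 65.  67.9]
12 [56.2 63.3 64.9]
14 [55.5 56.8 63.9]
16 [55.3 56.5 57.6]
18 [55.1 56.2 57.3]
20 [54.9 56.  57. ]
```

View pics/wz.png

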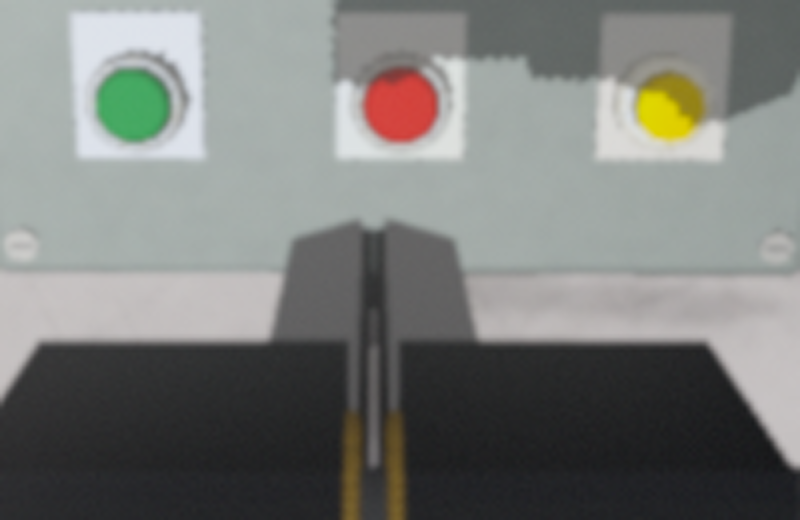

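The rim sits at about 64 mm and the pressed cap at 65 mm, so the closed fingertips can press without obstruction. The zoom confirms the caps at the expected places.

```bash
cat >> h.py <<'E'
def press(x,y):
    robot.move_linear([x,y,.105],velocity=.1)
    robot.pause(.2); f0=np.array(readout.get_force())
    hit=robot.move_linear([x,y,.0855],velocity=.01,threshold=10)
    z=readout.get_ee_pos()[2]-.022; f=np.array(readout.get_force())-f0
    print("hit",hit,"tip z",round(z,4),"dF",f.round(1),"t",readout.get_time())
    robot.pause(1.0)
    print("held tip z",round(readout.get_ee_pos()[2]-.022,4),(np.array(readout.get_force())-f0).round(1))
E
python3 - <<'E'
from h import *
robot.move_linear([.494,-.0118,.14],velocity=.15)
press(.494,-.0118)
E
```

```text
hit True tip z 0.0649 dF [-1.9  1.4 10.2] t 7.95
held tip z 0.065 [-2.6 -0.3 10.3]
```

Force is over 10 N at a tip height of 65 mm, which is exactly the hard stop. Green is fully down and held, so I release it and press red.

```bash
python3 - <<'E'
from h import *
robot.pause(.2)
robot.move_linear([.494,-.0118,.12],velocity=.05)
robot.pause(.4); print("free",np.round(readout.get_force(),1))
robot.move_linear([.5236,.0598,.12],velocity=.1)
press(.5236,.0598)
robot.pause(.2)
robot.move_linear([.5236,.0598,.12],velocity=.05)
robot.move_linear([.515,.055,.25],velocity=.15)
im,D=grab_frame("wrist"); cv2.imwrite("pics/w2.png",im[:,:,::-1])
print(readout.get_time(),np.round(readout.get_force(),1))
E
```

```text
free [-0.3 -0.2 -0.3]
hit True tip z 0.065 dF [-2.1  0.3  8.9] t 13.4333
held tip z 0.065 [-1.5  1.1  9.5]
16.5167 [-0.2  0.2 -0.3]
```

View pics/w2.png

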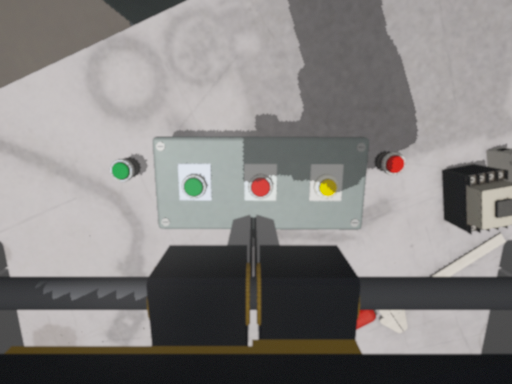

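The picture matches the earlier one: the caps are up, and the spares at (170,121) and (163,395) haven't moved.

```bash
python3 -c "
from h import *
print(robot.sign_off())"
```

```text
the job is handed in; nothing more can be done
None
```

I pressed the green button and then the red one fully down (tip at the 65 mm hard stop, about 10 N), held each for just over 1 s and released it; nothing else in the final wrist view had moved, and I handed the job in shortly after 16.5 s, but the hand-in returned no verdict.

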